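# Snap the chalk caddy onto the post's eye

## Task

Pick up the cue-chalk caddy by the tab on top of its snap hook and press the hook's sprung gate onto the steel eye of the wooden post until the eye is inside the hook, then lower it so that the gate snaps shut and the caddy hangs freely from the eye. Press gently so that the eye is not bent, keep the caddy upright and leave the other things alone.

Things in the scene. Friction and masses are not known exactly. Their poses are not given: they have to be found in the camera images.
- caddy: Loose cue-chalk caddy, about 0.17 kg, upright: wooden block 44 x 40 x 42 mm (x, y, z), a chalk cube showing in each side, a steel snap hook fixed on top. Origin: centre of the underside; z up; x points to the gate side of the hook. The hook lies in the xz plane, at most 14 mm thick in y. Its back is slotted for the gate, its front face at x = -8 mm.
- tab (a point): Grip point on the flat steel tab above the hook, 118 mm above the caddy's underside, at caddy x = -1 mm: tab 22 mm in x, 12 mm in y (the grip width), its top 135 mm above the underside. Axes as the caddy's.
- nose (a point): Tip of the hook's nose, an 8 mm rod that comes down from the crown: caddy x = 11, z = 75 mm (lowest point). The opening below it, z = 59 to 75 mm, is closed by the gate, whose front face is at caddy x = 7 mm. An 8 mm bar inside clears the nose upward once its centre is behind caddy x = 2 mm.
- crown (a point): Where the centre of an 8 mm bar lies when the hook hangs from it, in the crown (top bend) of the hook: caddy x = -1, z = 87 mm. Once the bar has passed the nose it comes here when the hook is lowered about 20 mm, and the gate springs shut below it.
- gate (a joint): Sprung gate, rad: 0 shut, 1.05 hard stop; a bar 24 mm long hinged at its foot at caddy x = 4.75, z = 55 mm. It swings inward (caddy -x) and shuts by itself. An 8 mm bar at caddy z = 67 mm meets it at x = 11 mm; it gives from about 3 N, 5 to 7 N fully in. The bar has passed the nose about 10 mm after first touch and meets the hook's solid back after about 15 mm.
- post: Fixed wooden post on a base board 130 x 150 x 18 mm, 190 mm tall plus a knob to 208 mm, with a steel eye bolt on its -x side. Post 36 mm square, at x = 35 mm. Origin: centre of the base's underside; z up; x points from the eye to the post. The hook goes on with the caddy's x along the post's x.
- eye_mean (a point): Mean place of the centre of the eye's near bar: post x = -75 mm, 160 mm above the table. The eye is a level ring of 8 mm rod; the near bar runs along post y, 28 mm straight; the hole behind is 30 mm wide, 34 mm deep. It is screwed in by a differing amount, up to 24 mm nearer or farther along x, not measured: find it by touch. It bends above 13 N.
- chalk1: Bystander: loose chalk cube, 22 mm, origin at the underside's centre.
- chalk2: Bystander: loose chalk cube, 22 mm, origin at the underside's centre.
- mug: Bystander: white mug, 80 mm wide, 95 mm tall, origin at the underside's centre.
- bottle: Bystander: amber bottle, 60 mm wide, 200 mm tall, origin at the underside's centre.
- dart_case: Bystander: flat black case, 60 x 160 x 28 mm, origin at the underside's centre.
Not all that is in view belongs to the job. Leave any pink look-alike of the caddy alone.

How it is judged:
On the way, in this order (a step that is already met when the one before it is completed fails the run):
1. the caddy is lifted at least 40 mm off the table (height (world z) of caddy above 0.04 m), for 0.1 s.
2. the eye presses the gate open (more than 0.5 rad) (value of joint gate above 0.5 rad and contact force between caddy and post above 1 N), for 0.05 s.
At the end, for the whole second after the job is handed in: The caddy hangs by its hook's crown from the eye, released: underside 67-80 mm above the table, 36-112 mm before the post's origin, within 20 mm sideways, within 0.5 rad of the post's x, tilt below 0.25 rad, gate shut (below 0.1 rad), below 0.05 m/s and 0.6 rad/s (value of joint gate below 0.1 rad and contact force between caddy and post above 0.5 N and z of caddy in the frame of post between 0.067 and 0.08 m and y of caddy in the frame of post between -0.02 and 0.02 m and x of caddy in the frame of post between -0.112 and -0.036 m and angle between the x axis of caddy and the x axis of post, either way round below 0.5 rad and angle between caddy's own z axis and vertical below 0.25 rad and linear speed of caddy below 0.05 m/s and angular speed of caddy below 0.6 rad/s); the robot touches nothing.
It fails at once if the eye is loaded with more than 13 N (contact force between caddy and post above 13 N).
It fails at once if the robot strikes the post or eye with more than 15 N (contact force between any of the arm, the fingers and post above 15 N).
It fails at once if the caddy is tipped by more than 0.6 rad (angle between caddy's own z axis and vertical above 0.6 rad).
It fails at once if a bystander is moved by more than 30 mm (distance of any of chalk1, chalk2, mug, bottle, dart_case from where it was at the start of the episode above 0.03 m).
It also fails if it takes over 56 s, if anything falls off the work surface, if the arm or the gripper's body presses on something with over 40 N, if the wrist force passes 120 N, or if a joint passes its speed limit or range.

## Robot

A 6-joint arm with a two-finger parallel gripper is mounted at the origin on the work surface. World frame = base frame: x ahead of the robot, y to its left, z up, the work surface at z = 0. Lengths are in m, angles in rad, forces in N, time in s.
With the tool pointing down it reaches from about 0.325 to 0.925 m from the base axis. Payload 3.1 kg.
Tool frame: the origin (TCP) lies midway between the tips of the shut fingers; the grasp point (between the pads) lies 19 mm behind it; z points along the fingers, y is the line along which they close (so a half turn about z gives the same grasp; the last joint's range is limited). The gripper opens to 85 mm and grips with 20 to 120 N. Pads are 22 mm wide; open, the fingers measure 114 mm over their backs; the gripper's body (76 mm by 85 mm) begins 54 mm behind the grasp point. The pads swing forward as they close: fully open they stand 13 mm farther back than shut.
Start: joints at [1.118, 0.217, 1.613, -0, 1.311, -0.112], TCP at [0.209, 0.589, 0.231] pointing down, gripper open.
Joint ranges: [-2.75, 2.75], [-0.78, 2.1], [0.31, 2.55], [-1.13, 4.27], [0.13, 2.63], [-2.58, 2.58]. Speed limits (rad/s): [2.79, 2.79, 3.14, 3.14, 3.14, 3.14].

## Interface

Orientations are given as a 3x3 rotation matrix whose columns are the frame's x, y, z axes.
In Python, from cell import arm gives the robot as it stands. The module is installed in compiled form; this text tells all that it offers. Calls block until the motion is done:
- arm.move_ptp(position, orientation): joint-space move of the TCP to a pose.
- arm.move_linear(position, frame=None, feed=0.15, force_limit=None): straight line of the TCP; frame=None keeps the orientation; feed is the mean speed in m/s. With force_limit (N) it stops when the force on the tool has changed by that much, and returns True; else False.
- arm.movej(angles): joint-space move.
- arm.grip(opening): opening from 0.0 (shut) to 1.0 (fully open); the grip force is fixed at half the most; returns when the fingers have stopped.
- arm.wait(seconds).
- arm.inverse_kinematics(position, orientation): joint angles nearest the present ones, or None.
- arm.grab_frame(name): name is "scene" or "top"; returns the picture (384x512x3 uint8, red, green, blue); there is no depth.
- arm.camera_info(name): a dict with "K" (3x3 intrinsics, pixels), "rvec" (rotation vector, rad) and "tvec" (3), from world to camera coordinates, as OpenCV has them. Camera axes: x right, y down, z forward; pixel columns grow to the right and rows downward; lengths in m; the calibration is good to about 2 mm. A picture is of the moment at which its call begins. camera_info takes no time and is no camera call.
A pose or a line that the arm cannot do raises arm.IKError and nothing moves.
- arm.sign_off(): hands the job in; it is judged then, once.
Readings, each from a call of its own:
- arm.current_time(): time.
- arm.current_joint_positions(): joint angles.
- arm.current_qvel(): joint speeds.
- arm.current_effort(): joint torques, N m.
- arm.current_tcp_pos(): TCP position.
- arm.current_tcp_rot(): TCP orientation.
- arm.current_force(): force on the tool from outside, world axes, zero at the start.
- arm.current_torque(): the same for the moment, N m.
- arm.current_width(): opening from 0.0 (shut) to 1.0 (fully open).
- arm.current_grasp_force(): force on a finger pad.
Only numpy, scipy, OpenCV 4.12 (cv2) and the standard library are available. Lean on these libraries where they do the work, as an engineer would, in place of code of your own. Each camera call takes 0.05 s, during which the arm holds its last target. There are 200 camera calls.

## Working session

There is one attempt and no reset: what is moved stays moved. The work goes in short steps, each a Python script; the robot and the scene stay as the last script left them, time stands still between calls to the robot, and variables do not carry over. Pictures are saved under pics/ and viewed, at most 10 in all, crops included, and the job is handed in when it is done.

```bash
mkdir -p pics; python3 - <<'E'
from cell import arm
import cv2,numpy as np
for n in("scene","top"):
    im=arm.grab_frame(n); cv2.imwrite(f"pics/{n}0.png",im[:,:,::-1])
    c=arm.camera_info(n); R,_=cv2.Rodrigues(np.array(c["rvec"],float)); print(n,np.round(c["K"],1).tolist(),(-R.T@np.array(c["tvec"]).ravel()).round(3),R.round(2).tolist())
print(arm.current_time())
E
```

```text
scene [[381.0, 0.0, 257.5], [0.0, 381.0, 190.7], [0.0, 0.0, 1.0]] [ 1.215 -0.277  0.625] [[0.39, 0.92, 0.01], [0.56, -0.23, -0.8], [-0.73, 0.32, -0.6]]
top [[381.7, 0.0, 253.1], [0.0, 381.7, 188.2], [0.0, 0.0, 1.0]] [ 0.448 -0.021  1.107] [[-0.01, -1.0, -0.03], [-0.99, 0.01, -0.15], [0.15, 0.03, -0.99]]
0.1
```

View pics/scene0.png

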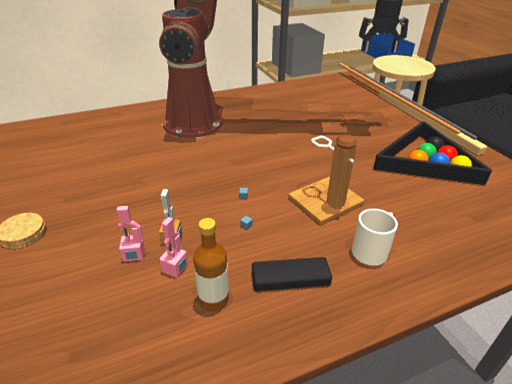

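View pics/top0.png

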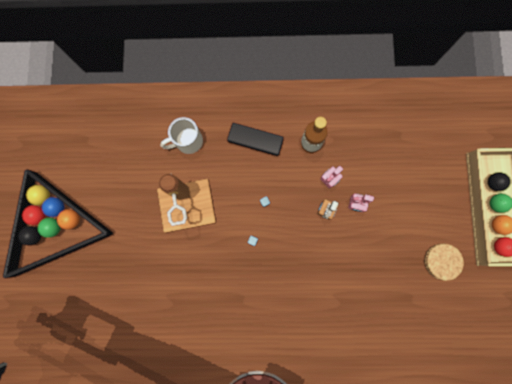

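Scene: candidates for the caddy are a steel/wood one at scene (168,215) / top (328,209), a pink one at scene (130,235) / top (361,203) and a pink one at scene (173,250) / top (333,175). I choose the wood and steel one. The post's eye is at scene (322,142) / top (177,214). Next is a close crop to check.

```bash
python3 - <<'E'
import cv2,numpy as np
s=cv2.imread("pics/scene0.png");t=cv2.imread("pics/top0.png")
f=lambda i,x,y,w,h:cv2.resize(i[y:y+h,x:x+w],(400,300),interpolation=cv2.INTER_CUBIC)
o=np.vstack([np.hstack([f(s,120,175,100,75),f(s,280,125,100,75)]),np.hstack([f(t,300,170,80,60),f(t,150,170,80,60)])])
cv2.imwrite("pics/crop1.png",o)
E
```

```text
(no output)
```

View pics/crop1.png

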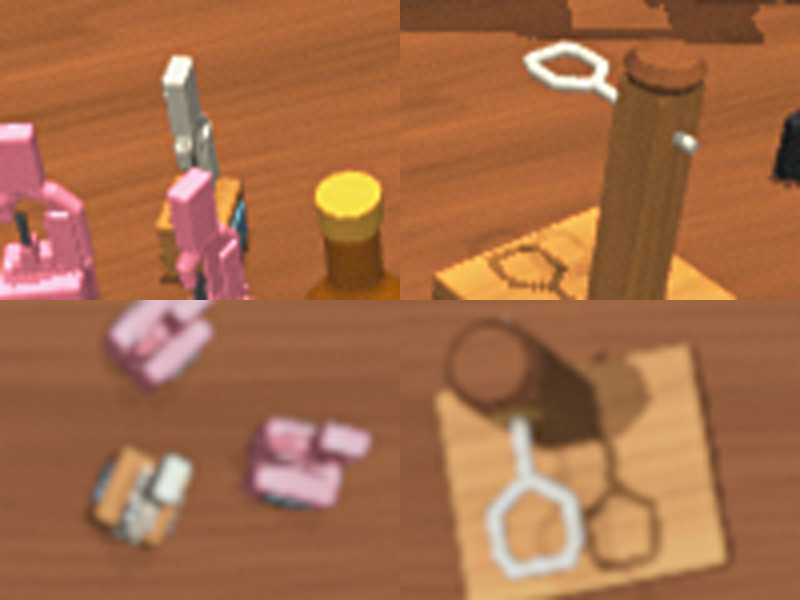

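The crop shows the wood block with the steel hook, tab top near scene (165,191) / top (334,206). This is the real caddy, and the nose is on the image-right side in the scene view. The eye's near bar is at about top (179,224). Next I measure both.

```bash
cat >h.py <<'E'
from cell import arm
import cv2,numpy as np
def cam(n):
    c=arm.camera_info(n);R,_=cv2.Rodrigues(np.array(c["rvec"],float));t=np.array(c["tvec"],float).ravel()
    return np.array(c["K"]),R,t
def ray(n,p):
    K,R,t=cam(n);d=R.T@np.linalg.solve(K,[p[0],p[1],1.]);return -R.T@t,d/np.linalg.norm(d)
def onz(n,p,z):
    o,d=ray(n,p);return o+d*(z-o[2])/d[2]
def tri(ps,pt):
    (a,u),(b,v)=ray("scene",ps),ray("top",pt)
    s=np.linalg.lstsq(np.c_[u,-v],b-a,rcond=None)[0];P,Q=a+u*s[0],b+v*s[1]
    return (P+Q)/2,np.linalg.norm(P-Q)
def proj(n,X):
    K,R,t=cam(n);q=K@(R@np.asarray(X,float)+t);return q[:2]/q[2]
def steel(im,x0,y0,w,h,vmin):
    hsv=cv2.cvtColor(im,cv2.COLOR_BGR2HSV);m=((hsv[...,1]<60)&(hsv[...,2]>vmin)).astype(np.uint8)
    k=np.zeros_like(m);k[y0:y0+h,x0:x0+w]=1;return m*k
E
python3 - <<'E'
from h import *
s=cv2.imread("pics/scene0.png");t=cv2.imread("pics/top0.png")
def show(m,x,y,w,h): print("\n".join(f"{y+j} "+"".join(".#"[v] for v in m[y+j,x:x+w]) for j in range(h)))
print("scene tab x150");show(steel(s,150,183,40,40,110),155,185,25,34)
print("top tab x318");show(steel(t,315,195,28,28,120),318,198,25,24)
print("eye scene x305");show(steel(s,300,130,60,35,130),308,132,50,32)
print("eye top x160");show(steel(t,160,185,35,48,130),162,188,30,42)
# board: light wood
for n,im,(x,y,w,h) in(("top",t,(145,165,85,75)),("scene",s,(280,170,95,55))):
    hsv=cv2.cvtColor(im,cv2.COLOR_BGR2HSV);print(n,"board hsv",hsv[220,168 if n=="top" else 0], hsv[200,310])
E
```

```text
scene tab x150
185 .........................
186 .........................
187 .........................
188 .........................
189 ........####.............
190 ........#####............
191 .......######............
192 .......######............
193 ......#######............
194 ......######.#...........
195 ......######.#...........
196 ......#######............
197 ......########...........
198 ......########...........
199 .......#######...........
200 .......########..........
201 .......########..........
202 .......######.#..........
203 .......######.##.........
204 ........########.........
205 ........#####...#........
206 ........######.###.......
207 ........##########.......
208 .........####.####.......
209 .........#########.......
210 .........#########.......
211 .........#########.......
212 .........####.###.#......
213 .........####.#####......
214 ..........###.#####......
215 ..........###..####......
216 ..........###.#####......
217 ...........#....###......
218 .............####.#......
top tab x318
198 .........................
199 ..................
[... 3311 characters left out ...]
.........####......
213 .....####............###......
214 .....####............###......
215 ......###............####.....
216 ......###............####.....
217 ......###............####.....
218 ......###............####.....
219 ......####...........###......
220 ......####..........####......
221 .......####.....########......
222 .......################.......
223 ........##############........
224 .........#########............
225 ..........###.................
226 ..............................
227 ..............................
228 ..............................
229 ..............................
top board hsv [ 13  55 218] [ 10 144 143]
scene board hsv [ 11 175 173] [ 16 168 240]
```

```bash
python3 - <<'E'
from h import *
s=cv2.imread("pics/scene0.png");t=cv2.imread("pics/top0.png")
hs=cv2.cvtColor(s,cv2.COLOR_BGR2HSV);ht=cv2.cvtColor(t,cv2.COLOR_BGR2HSV)
print("top V x325");print("\n".join(f"{y} "+" ".join("%3d"%v for v in ht[y,325:340,2]) for y in range(199,220)))
print("scene V x160");print("\n".join(f"{y} "+" ".join("%3d"%v for v in hs[y,159:176,2]) for y in range(187,206)))
# block orange in top
m=((ht[...,0]>9)&(ht[...,0]<22)&(ht[...,1]>120)&(ht[...,2]>150)).astype(np.uint8)
b=np.zeros_like(m);b[195:222,312:345]=m[195:222,312:345]
print("orange x315");print("\n".join(f"{y} "+"".join(".#"[v] for v in b[y,315:342]) for y in range(196,222)))
# board
b=((ht[...,0]>8)&(ht[...,0]<25)&(ht[...,2]>165)).astype(np.uint8);k=np.zeros_like(b);k[165:240,145:230]=b[165:240,145:230]
cs=max(cv2.findContours(cv2.morphologyEx(k,cv2.MORPH_CLOSE,np.ones((3,3))),0,2)[0],key=cv2.contourArea);r=cv2.minAreaRect(cs)
print("board",r,[onz("top",p,.018)[:2].round(4).tolist() for p in cv2.boxPoints(r)])
print("eye near bar top @.16:",[onz("top",p,.16).round(4).tolist() for p in((170.5,223),(184,221.5),(168.5,215),(184.5,215))])
print("eye stem",[onz("top",p,.16).round(4).tolist() for p in((173.5,194.5),(175,204))])
E
```

```text
top V x325
199 166 161 145 138 138 138 139 140 139 138 139 139 140 141 140
200 197 197 178 161 148 141 140 139 142 147 144 138 138 140 141
201 210 214 208 197 183 164 146 140 164 184 175 151 140 139 142
202 216 215 213 213 212 191 151 143 193 224 218 192 167 145 141
203 216 212 208 211 216 193 140 152 210 234 236 228 198 153 141
204 213 204 194 194 200 172 133 181 223 235 235 229 200 157 146
205 208 194 182 176 162 125 140 202 231 235 233 219 190 153 146
206 202 185 175 171 136 112 171 218 234 234 228 210 177 147 146
207 196 182 163 146 111 128 196 231 236 233 219 194 161 145 147
208 197 193 171 129  98 135 197 229 236 231 209 174 146 145 147
209 193 195 184 142 111 120 165 201 216 214 197 166 147 146 148
210 169 175 181 168 155 137 126 149 175 183 171 154 146 146 147
211 140 168 183 186 196 180 154 160 181 177 156 145 144 145 145
212 149 170 172 190 204 199 188 194 201 185 153 143 145 146 145
213 167 187 176 184 193 195 200 205 198 175 151 146 147 148 148
214 147 175 181 182 186 196 205 204 184 155 147 149 150 150 150
215 138 174 182 180 184 198 205 197 170 146 145 147 147 147 147
2
[... 2136 characters left out ...]
######.................
212 ....#####........##........
213 .....####........##........
214 ......##.........#.........
215 .................#.........
216 ................##.........
217 ..............####.........
218 ####...........###.########
219 #####............##########
220 ..##.#...........##########
221 ....................#######
board ((185.1320037841797, 204.97601318359375), (45.4369010925293, 52.86064529418945), 79.69515228271484) [[0.6199, 0.2917], [0.6459, 0.1403], [0.5159, 0.1157], [0.4905, 0.2644]]
eye near bar top @.16: [[0.5071, 0.2094, 0.16], [0.5105, 0.1757, 0.16], [0.5271, 0.2149, 0.16], [0.5267, 0.1748, 0.16]]
eye stem [[0.5786, 0.2036, 0.16], [0.5546, 0.1992, 0.16]]
```

```bash
python3 - <<'E'
from h import *
s=cv2.imread("pics/scene0.png");t=cv2.imread("pics/top0.png")
gs=steel(s,155,185,20,11,200);gt=steel(t,330,198,12,13,195)
def q(m):
    c=max(cv2.findContours(m,0,2)[0],key=cv2.contourArea);M=cv2.moments(m,True);return (M["m10"]/M["m00"],M["m01"]/M["m00"]),cv2.minAreaRect(c)
ps,rs=q(gs);pt,rt=q(gt);print(ps,pt,rt);X,e=tri(ps,pt);print("tab top",X.round(4),"miss",e.round(4))
# yaw of tab from second moments of the top face rays on z=.135
for n,m in(("scene",gs),("top",gt)):
    P=np.array([onz(n,(x,y),.135)[:2] for y,x in np.argwhere(m)]);w,v=np.linalg.eigh(np.cov(P.T));d=v[:,1];print(n,P.mean(0).round(4),np.degrees(np.arctan2(d[1],d[0])).round(1),np.sqrt(12*w).round(4))
a,b=[onz("top",p,.042) for p in((319,212),(325,199.3))];print("block edge",np.linalg.norm(b-a),np.degrees(np.arctan2(*(b-a)[1::-1])))
for yaw in(-23,157):
    c,sn=np.cos(np.radians(yaw)),np.sin(np.radians(yaw));R=np.array([[c,-sn,0],[sn,c,0],[0,0,1]])
    o=X-R@[-.001,0,0.135];o[2]=0
    print(yaw,{k:(proj("scene",o+R@np.array(p)).round(1).tolist(),proj("top",o+R@np.array(p)).round(1).tolist()) for k,p in dict(nose=(.011,0,.075),nosetop=(.011,0,.095),back=(-.012,0,.075),backtop=(-.012,0,.095),foot=(.005,0,.055)).items()})
f=lambda i,x,y,w,h:cv2.resize(i[y:y+h,x:x+w],(400,480),interpolation=cv2.INTER_LANCZOS4)
cv2.imwrite("pics/crop2.png",np.hstack([f(s,150,184,40,48),f(t,312,194,30,36)]))
E
```

```text
(163.91666666666666, 192.08333333333334) (333.97222222222223, 205.69444444444446) ((333.9310302734375, 205.6724090576172), (4.456687927246094, 7.613508701324463), 21.801406860351562)
tab top [ 0.5486 -0.2016  0.1346] miss 0.0003
scene [ 0.5491 -0.2016] 155.4 [0.0112 0.0236]
top [ 0.5486 -0.2017] 151.0 [0.0115 0.0206]
block edge 0.039661191833076606 -26.844500503378395
-23 {'nose': ([166.5, 217.1], [331.5, 203.9]), 'nosetop': ([165.3, 210.1], [332.8, 203.1]), 'back': ([168.4, 210.3], [328.4, 211.8]), 'backtop': ([167.3, 203.4], [329.7, 211.1]), 'foot': ([168.2, 222.1], [329.4, 206.7])}
157 {'nose': ([168.5, 210.1], [328.3, 212.1]), 'nosetop': ([167.4, 203.1], [329.6, 211.4]), 'back': ([166.6, 216.8], [331.3, 204.3]), 'backtop': ([165.4, 209.8], [332.7, 203.4]), 'foot': ([169.2, 218.6], [327.9, 210.8])}
```

View pics/crop2.png

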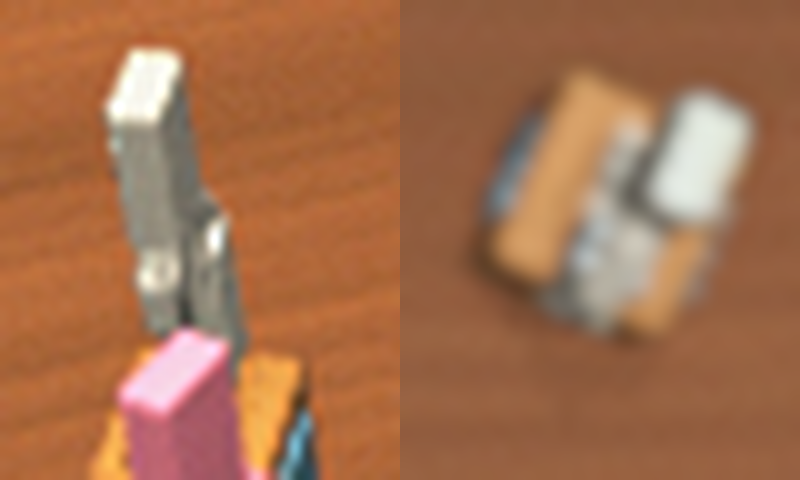

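Tab top triangulates to (0.549, -0.202, 0.1346) with a 0.3 mm ray miss, against 0.135 expected. The tab axis is at about -26°. The thin 8 mm nose rod shows on the +x (camera) side at scene (166,211), and the wide slotted back is on the -x side, so caddy yaw is about -26°. I now check the eye height across the two views and the arm's reach.

```bash
cat >>h.py <<'E'
def rot(yaw,flip=0):
    a=np.radians(yaw+180*flip);c,s=np.cos(a),np.sin(a);return np.array([[c,s,0],[s,-c,0],[0,0,-1.]])
E
python3 - <<'E'
from h import *
s=cv2.imread("pics/scene0.png");t=cv2.imread("pics/top0.png")
# ring hole centroid in both views -> eye height
for vm in(120,130):
  P=[]
  for n,m in(("s",steel(s,300,130,40,22,vm)),("t",steel(t,160,200,35,32,vm))):
    c=max(cv2.findContours(m,cv2.RETR_CCOMP,2)[0],key=lambda c:0 if len(c)<4 else cv2.contourArea(c))
    cs,h=cv2.findContours(m,cv2.RETR_CCOMP,2);k=[c for c,q in zip(cs,h[0]) if q[3]>=0];c=max(k,key=cv2.contourArea) if k else c
    M=cv2.moments(c);P.append((M["m10"]/M["m00"],M["m01"]/M["m00"]))
  print(P,tri(*P))
print([proj("scene",p).round(1).tolist() for p in((.5071,.2094,.16),(.5105,.1757,.16))])
print("bottle",onz("top",(313,146),0)[:2],"mug",onz("top",(184,136),.05)[:2])
for f in(0,1):
    print(f,[None if j is None else np.round(j,2).tolist() for j in(arm.inverse_kinematics([.5486,-.2016,.099],rot(-26,f)),arm.inverse_kinematics([.455,.182,.192],rot(10.8,f)))])
E
```

```text
[(321.71527777777777, 141.40277777777777), (176.42156862745097, 215.05119825708059)] (array([0.52656883, 0.19453748, 0.16106676]), np.float64(0.0005454113864196515))
[(321.71527777777777, 141.40277777777777), (176.42156862745097, 215.05119825708059)] (array([0.52656883, 0.19453748, 0.16106676]), np.float64(0.0005454113864196515))
[[322.9, 137.0], [311.8, 140.2]]
bottle [ 0.74134332 -0.17190818] mug [0.7632871  0.20333897]
0 [[-0.47, 0.28, 1.81, -0.0, 1.06, 1.55], [0.24, -0.04, 1.96, -0.0, 1.21, 1.62]]
1 [[-0.47, 0.28, 1.81, -0.0, 1.06, -1.59], [0.24, -0.04, 1.96, -0.0, 1.21, -1.52]]
```

```bash
python3 - <<'E'
from h import *
R=rot(-26,1);p=np.array([.5486,-.2016,.0])
arm.move_ptp(p+[0,0,.26],R);arm.grip(.5);print("w",arm.current_width())
print("hit",arm.move_linear(p+[0,0,.099],feed=.1,force_limit=6))
arm.grip(0.);print("w",arm.current_width(),"gf",arm.current_grasp_force(),arm.current_tcp_pos().round(4))
arm.move_linear(p+[0,0,.20],feed=.08)
arm.wait(.2);print("w",arm.current_width(),arm.current_force().round(2),arm.current_tcp_pos().round(4))
# clear place ahead of the eye, aligned with the post
ax=np.array([np.cos(np.radians(10.8)),np.sin(np.radians(10.8)),0]);q=np.array([.507,.191,0])-.075*ax
arm.move_ptp(q+[0,0,.25],rot(10.8,1));arm.wait(.3)
print(arm.current_time(),arm.current_tcp_pos().round(4),arm.current_force().round(2))
s=arm.grab_frame("scene")[:,:,::-1];t=arm.grab_frame("top")[:,:,::-1];cv2.imwrite("pics/s1.png",s);cv2.imwrite("pics/t1.png",t)
u=proj("scene",q+[0,0,.2]).astype(int);print(u)
cv2.imwrite("pics/crop3.png",cv2.resize(s[u[1]-40:u[1]+60,u[0]-60:u[0]+73],(798,600),interpolation=cv2.INTER_CUBIC))
E
```

```text
w 0.5024508620466639
hit False
w 0.13026536614097606 gf 58.851131200790405 [ 0.549  -0.2019  0.0995]
w 0.12566295230230784 [ 0.23  0.53 -1.74] [ 0.5483 -0.2015  0.1994]
9.1417 [0.4337 0.1764 0.2498] [-1.   -0.56 -1.53]
[298 112]
```

View pics/crop3.png

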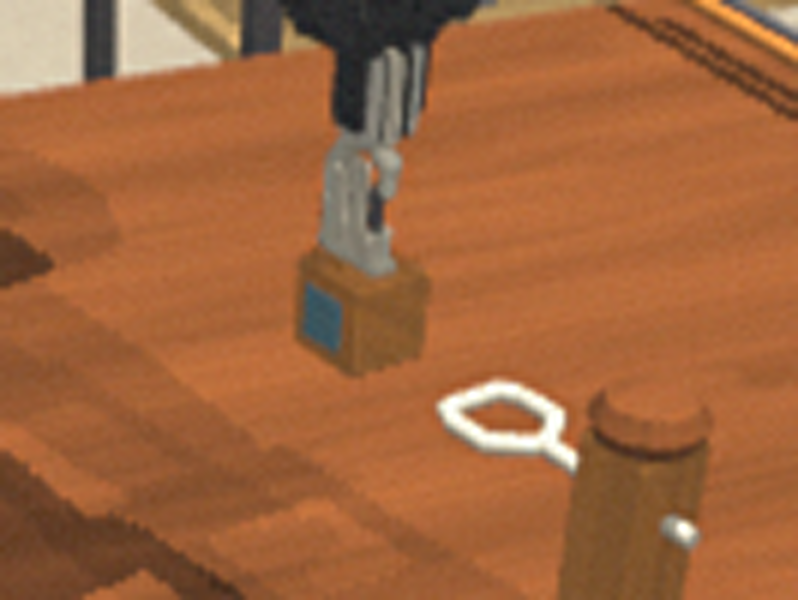

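The hook is in profile in the gripper: nose rod at crop (388,170) and gate at (376,210), both facing the eye, with the caddy upright. Next is the touch approach.

```bash
python3 - <<'E'
from h import *
ax=np.array([np.cos(np.radians(10.8)),np.sin(np.radians(10.8)),0]);b=np.array([.507,.191,0]);z=np.array([0,0,.1925])
arm.move_linear(b-.055*ax+z,feed=.1);arm.move_linear(b-.028*ax+z,feed=.05);arm.wait(.2);f0=arm.current_force();print(f0.round(2))
hit=arm.move_linear(b+.012*ax+z,feed=.015,force_limit=2.5)
p=arm.current_tcp_pos();d=(p-b)@ax;print("touch",hit,d.round(4),p.round(4),((arm.current_force()-f0)@ax).round(2),arm.current_time())
if hit:
  for k in range(1,5):
    h=arm.move_linear(b+(d+.0025*k)*ax+z,feed=.015,force_limit=5)
    f=arm.current_force()-f0;p=arm.current_tcp_pos();print(k,h,((p-b)@ax).round(4),f.round(2),"along",(f@ax).round(2),p[2].round(4))
    if f@ax<-8.5:break
print(arm.current_time());cv2.imwrite("pics/s2.png",arm.grab_frame("scene")[:,:,::-1])
E
```

```text
[-1.14  0.32 -1.2 ]
touch True -0.0117 [0.4955 0.1888 0.1912] 1.68 12.25
1 False -0.0106 [-1.4  -0.76 -2.32] along -1.52 0.1915
2 False -0.0078 [-3.62 -0.54 -4.38] along -3.65 0.1915
3 False -0.0047 [-3.54 -1.1  -4.3 ] along -3.68 0.192
4 False -0.0025 [-5.11 -2.05 -3.27] along -5.4 0.1924
13.5917
```

```bash
python3 - <<'E'
from h import *
ax=np.array([np.cos(np.radians(10.8)),np.sin(np.radians(10.8)),0]);b=np.array([.507,.191,0]);z=np.array([0,0,.1925]);f0=np.array([-1.14,.32,-1.2])
def rep(n,h):
    f=arm.current_force()-f0;p=arm.current_tcp_pos();print(n,h,((p-b)@ax).round(4),p[2].round(4),f.round(2),"along",(f@ax).round(2));return f@ax
for d in(-.0005,.001):
    if rep(d,arm.move_linear(b+d*ax+z,feed=.015,force_limit=4))<-8:break
d=(arm.current_tcp_pos()-b)@ax
for zz in(.187,.182,.177,.1735):
    h=arm.move_linear(b+d*ax+[0,0,zz],feed=.02,force_limit=4);rep(zz,h)
    if h:break
arm.wait(.2);rep("end",0);print(arm.current_time())
s=arm.grab_frame("scene")[:,:,::-1];cv2.imwrite("pics/s3.png",s)
u=proj("scene",b+[0,0,.15]).astype(int)
cv2.imwrite("pics/crop4.png",cv2.resize(s[u[1]-40:u[1]+50,u[0]-60:u[0]+60],(800,600),interpolation=cv2.INTER_CUBIC))
E
```

```text
-0.0005 False -0.0015 0.1922 [-4.85 -0.75 -3.01] along -4.9
0.001 False -0.0001 0.1921 [-4.29 -1.44 -3.38] along -4.48
0.187 False 0.0005 0.1875 [-3.18 -1.16 -2.49] along -3.34
0.182 False 0.0005 0.1821 [-1.22 -0.54 -2.97] along -1.3
0.177 False 0.0013 0.1777 [0.65 0.06 0.53] along 0.65
0.1735 False -0.0 0.1734 [ 0.92 -0.75 -0.72] along 0.76
end 0 -0.0 0.1736 [ 0.93 -0.42 -0.17] along 0.84
15.9
```

View pics/crop4.png

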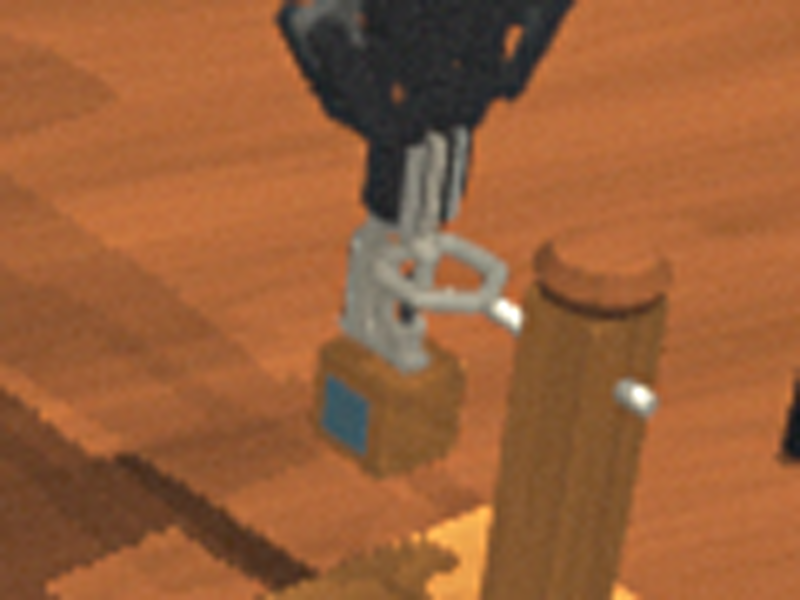

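The near bar is inside the hook, with the nose in the ring at about crop (430,250). The gate force has gone. Now I load the crown, release and retreat.

```bash
python3 - <<'E'
from h import *
p=arm.current_tcp_pos()
h=arm.move_linear([p[0],p[1],.1705],feed=.01,force_limit=2.0);print(h,arm.current_tcp_pos().round(4),arm.current_force().round(2))
arm.grip(.4);arm.wait(.3);print("w",arm.current_width(),arm.current_force().round(2))
p=arm.current_tcp_pos()
h=arm.move_linear([p[0],p[1],.215],feed=.04,force_limit=5);print("up",h)
if not h: arm.move_linear([p[0]-.02,p[1],.34],feed=.12);
arm.wait(2.5);print(arm.current_time(),arm.current_tcp_pos().round(3),arm.current_force().round(2))
b=np.array([.507,.191,0]);s=arm.grab_frame("scene")[:,:,::-1];t=arm.grab_frame("top")[:,:,::-1]
u=proj("scene",b+[0,0,.13]).astype(int);cv2.imwrite("pics/s4.png",s);cv2.imwrite("pics/t4.png",t)
cv2.imwrite("pics/crop5.png",cv2.resize(s[u[1]-40:u[1]+50,u[0]-60:u[0]+60],(800,600),interpolation=cv2.INTER_CUBIC))
arm.wait(.7);print("motion",np.abs(arm.grab_frame("scene")[u[1]-30:u[1]+50,u[0]-30:u[0]+30,::-1].astype(int)-s[u[1]-30:u[1]+50,u[0]-30:u[0]+30]).max())
E
```

```text
True [0.5075 0.1911 0.1721] [ 0.31 -0.5   2.08]
w 0.3999964579249067 [ 0.71 -0.3  -0.16]
up False
21.825 [0.486 0.191 0.34 ] [0.61 0.46 0.55]
motion 14
```

View pics/crop5.png

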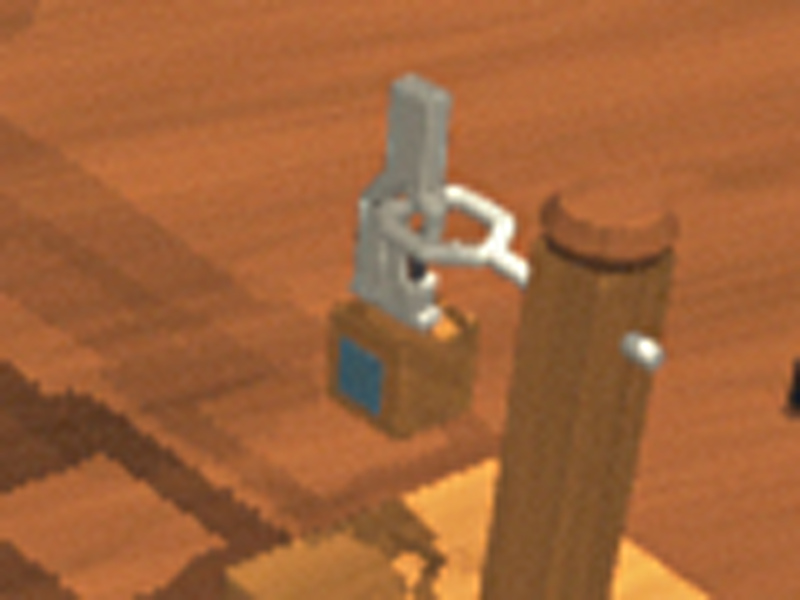

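The caddy hangs upright from the eye, with the block at crop (400,370) and the hook through the ring at (430,220). The gate is shut and the caddy is still, and the gripper is clear.

```bash
python3 -c "
from cell import arm
arm.wait(1.0);print(arm.sign_off(),arm.current_time())"
```

```text
the job is handed in; nothing more can be done
the job is handed in; nothing more can be done
```

The caddy hangs upright and still from the eye, the gate looks shut and the gripper is clear; I handed the job in at about 24 s, with at most about 6 N seen in my readings while pressing, but the sign-off gave no verdict.

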